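# Empty and nest the square parts trays

### The arm

A 6-joint arm with a two-finger parallel gripper is mounted at the origin on the work surface. World frame = base frame: x ahead of the robot, y to its left, z up, the work surface at z = 0. Lengths are in mm, angles in rad, forces in N, time in s.
With the tool pointing down it reaches from about 300 to 775 mm from the base axis. Payload 14.6 kg.
Tool frame: the origin (TCP) lies at the very end of the fingers, on their centre line; the grasp point (between the pads) lies 19 mm behind it; x points along the fingers, y is the direction in which the jaws open and shut, and the axes are right-handed (so a half turn about x gives the same grasp; the last joint's range is limited). The gripper opens to 94 mm and grips with 3 to 60 N. Pads are 16 mm wide; open, the fingers measure 119 mm over their backs; the gripper's body (75 mm by 177 mm) begins 78 mm behind the grasp point.
Start: joints at [-1.211, 0.3, 1.521, -0, 1.321, -0.067], TCP at [227.67, -500.655, 205.446] pointing down, gripper open.
Joint ranges: [-3.03, 3.03], [-0.79, 2.21], [0.23, 2.52], [-1.04, 4.18], [0, 3.07], [-2.55, 2.55]. Speed limits (rad/s): [2.22, 2.22, 2.57, 3.14, 3.14, 3.14].

### API

Orientations are given as a rotation vector (axis times angle).
In Python, from rig import state, get_image, camera_params, hand_in gives the robot as it stands.
- The arm moves only by the tool arm_command, never from a script. Its arguments are lists of equal length, an entry for each row: "translation": the shift along the tool's x, y, z in units of 0.03 m (1.0 is 0.03 m), a list of three; "twist": the turn about the tool's x in units of 4 degrees (1.0 is 4 degrees); "claw": the opening, from 0 (shut) to 1 (fully open). A call has 1 to 12 rows; each row shifts and turns the commanded pose from where the row before left it, along the tool's axes as they then stand; what a row does not reach is not made up. A row lasts 1/10 s, in which the tool goes at most 50 mm and 8.59 degrees, less where a joint would pass 70% of its speed; a pose out of reach is approached as far as the arm can. A call with a number of a shift or a turn outside -1 to 1 is refused whole. A call with a gripper value outside its range is refused whole. The fingers move at their own pace and stop on an object; "newtons" is the grip in N (left out, the last holds). Time passes only in rows, so rows that do not move let the fingers close. It gives the time, the measured TCP pose, the force and the opening at its end, in the units of the state.
- state(): the state, without advancing time (a new reading comes with each control period).
- get_image(name): name is "scene" or "top"; returns (picture, depth): 480x640x3 uint8, blue, green, red; 480x640 float32, mm along the optical axis (not along the pixel's ray), 0 where there is no reading.
- camera_params(name): a dict with "fx", "fy", "cx", "cy" (pixels), "rvec" (rotation vector, rad) and "tvec" (3), from world to camera coordinates, as OpenCV has them. Camera axes: x right, y down, z forward; pixel columns grow to the right and rows downward; lengths in mm; the calibration is good to about 2 mm. A picture is of the moment at which its call begins. camera_params takes no time and is no camera call.
- hand_in(): hands the job in, once; it reports no verdict.
The state is a dict: "clock": time; "qpos": joint angles; "qvel": joint speeds; "tau": joint torques, N m; "tcp_pos": TCP position; "orientation": TCP orientation; "ft_force": force on the tool from outside, world axes, zero at the start; "torque": the same for the moment, N m; "opening": finger opening in mm.
Only numpy, scipy, OpenCV 4.12 (cv2) and the standard library are available. Lean on these libraries where they do the work, as an engineer would, in place of code of your own. Each camera call takes 0.05 s, during which the arm holds its last target.

### The job

Tidy the bench: first take the two steel leftovers, the square-tube offcut in the largest tray and the round slug in the middle-sized tray, and put both in the plywood offcut box. Then nest the three trays where the largest stands: turn the middle tray so that it goes square into the largest with its handle over a side other than the largest tray's handle, then the smallest into the middle tray with its handle over a side that has no handle yet. Lower the trays in rather than letting them fall, leave each sitting flat on the floor of the tray below, and do not disturb the bottle or the hammer.

Things in the scene. Friction and masses are not known exactly. Their poses are not given: they have to be found in the camera images.
- tray_large_c (a point): Largest square steel tray, 0.38 kg: centre, 20 mm above its underside. Outside 130 mm square, 40 mm high, walls and floor 3 mm. x points out through the side with the handle: a level bar 14 mm wide, 44 to 60 mm above the underside (above the rim), ending 135 mm from the centre. Loose; starts with its handle roughly towards the robot. Base of the nest.
- tray_mid_c (a point): Middle square steel tray, 0.22 kg: centre, 20 mm above its underside. Outside 106 mm square, 40 mm high, walls and floor 3 mm. x points out through the side with the handle: a level bar 14 mm wide, 44 to 60 mm above the underside (above the rim), ending 125 mm from the centre. Has 9 mm to spare all round in the largest; nested, its centre is 3 mm above the largest's.
- tray_mid_handle (a point): a good place to pinch the middle tray's handle across its 14 mm width: on the middle of the bar, 95 mm out along x from the tray's centre and 52 mm above its underside; same axes as the tray. Nested, its handle passes 7 mm over the largest tray's rim; over another handle it cannot seat
- tray_small_c (a point): Smallest square steel tray, 0.15 kg: centre, 20 mm above its underside. Outside 84 mm square, 40 mm high, walls and floor 3 mm. x points out through the side with the handle: a level bar 14 mm wide, 44 to 60 mm above the underside (above the rim), ending 117 mm from the centre. Has 8 mm to spare all round in the middle tray; nested, its centre is 3 mm above the middle's.
- tray_small_handle (a point): a good place to pinch the smallest tray's handle across its 14 mm width: on the middle of the bar, 92 mm out along x from the tray's centre and 52 mm above its underside; same axes as the tray. Nested, its handle passes 7 mm over the middle tray's rim; over another handle it cannot seat
- tube_c (a point): centre of the square-tube offcut lying on the floor of the largest tray: dark steel, 40 x 40 mm section, 60 mm long along its own x, hollow along x, 0.13 kg; its centre is 20 mm above the surface it lies on
- slug_center (a point): centre of the round-bar slug, bright steel, standing upright on the floor of the middle tray: 26 mm diameter, 50 mm tall, 0.20 kg; may lie or stand when in the box
- offcut_box_in (a point): the plywood offcut box, open at the top, fixed to the bench beyond the largest tray: outside 100 mm along its x, 160 mm along its y, 40 mm high, walls 4 mm; this point is at the centre of its inner floor (about 4 mm above the bench), z up
- bottle_mid (a point): bystander: a plain white plastic bottle standing on the bench, 64 mm diameter, 190 mm tall; the point is half-way up
- hammer_mid (a point): bystander: a hammer lying on the bench, 260 mm long along its x, head at +x; the point is on the wooden handle, 30 mm from its free end, 13 mm up
Not all that is in view belongs to the job. What is shaped like the part that bears tray_mid_c but pink or yellow is not meant.

How it is judged:
By the outcome, as a careful person would: the job done as asked, in the order asked, and still so for the second after the job is handed in, with the robot touching nothing.
It also fails if it takes over 72 s, if anything falls off the work surface, if the arm or the gripper's body presses on something with over 40 N, if the wrist force passes 120 N, or if a joint passes its speed limit or range.

## Working session

There is one attempt and no reset: what is moved stays moved. The work goes in short steps, Python scripts to look and compute and a tool call to move; the robot and the scene stay as the last step left them, time stands still between calls to the robot, and variables do not carry over. Pictures are saved under pics/ and viewed, and the job is handed in when it is done.

Besides the shell and the picture viewer there is one more tool, called after ">>>" in YAML: its name, and indented under it one key for each argument. arm_command: Moves the arm, as the interface text tells. Shifts and turns lie within -1 to 1; 1 stands for 0.03 m of shift or 4 degrees of turn. Its arguments: {"type":"object","properties":{"translation":{"type":"array","items":{"type":"array","items":{"type":"number"}}},"twist":{"type":"array","items":{"type":"number"}},"claw":{"type":"array","items":{"type":"number"}},"newtons":{"type":"number"}},"required":["translation","twist","claw"]}

```bash
ls; mkdir -p pics; python3 - <<'E'
from rig import *
import cv2,numpy as np
for n in("scene","top"):
    i,d=get_image(n); cv2.imwrite(f"pics/{n}0.png",i); np.save(f"pics/{n}0.npy",d); print(camera_params(n))
print(state())
E
```

```text
pics
{'fx': 434.74189765367714, 'fy': 434.74189765367714, 'cx': 323.0369310901255, 'cy': 243.5936611819892, 'rvec': array([ 0.86368846,  2.40493098, -1.24242576]), 'tvec': array([ 310.4233352 , -149.49694967, 1253.89629802])}
{'fx': 513.2289514108951, 'fy': 513.2289514108951, 'cx': 308.4576698075699, 'cy': 237.48230604430788, 'rvec': array([ 2.20760541, -2.14433538,  0.1057715 ]), 'tvec': array([  73.61521759,  470.04269698, 1289.08404686])}
{'clock': 0.1, 'qpos': array([-1.21060125e+00,  3.00424717e-01,  1.52150652e+00,  1.87950357e-05,
        1.32072632e+00, -6.65901915e-02]), 'qvel': array([ 2.28720243e-04, -1.04318794e-03, -1.38983691e-03,  8.40781893e-04,
        9.31713262e-05, -2.06090518e-03]), 'tau': array([ 1.48039460e-03, -5.32645190e+01, -3.53281224e+01,  7.09560653e-02,
        2.34573882e-02, -6.72238798e-05]), 'tcp_pos': array([ 227.59333815, -500.43951051,  204.94331988]), 'orientation': array([ 1.98596762,  0.43144147, -1.98624757]), 'ft_force': array([ 0.43437433, -0.51361991,  0.81220108]), 'torque': array([ 0.01132782, -0.00850722,  0.04560238]), 'opening': 93.76268607670673}
```

View pics/scene0.png

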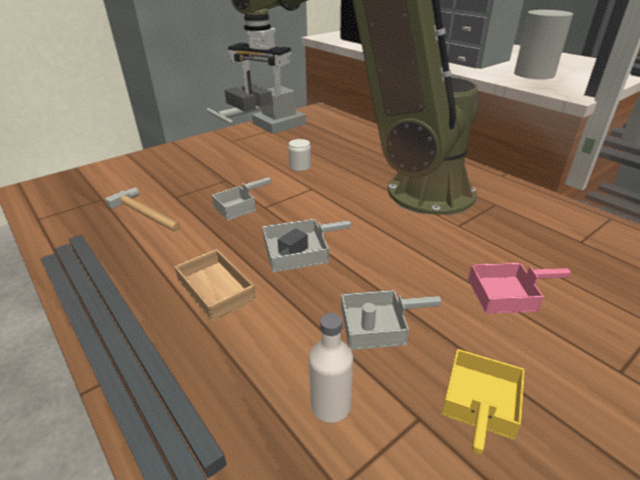

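View pics/top0.png

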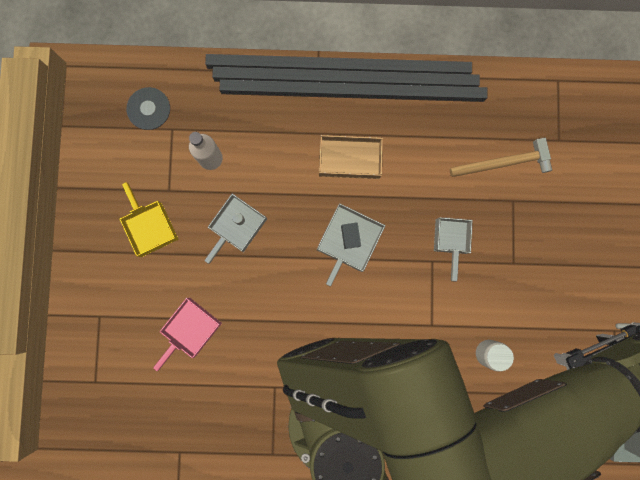

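Top view (up is +x, left is +y). Grey trays: slug in the middle tray at (237,222), tube in the largest at (350,237), smallest at (454,235). Lookalikes that are not meant are the yellow tray at (148,228) and the pink one at (190,328). The box is at (351,157), the bottle at (205,150) and the hammer at (505,160). I'll check these with crops and measure next.

```bash
cat > h.py <<'E'
import numpy as np,cv2
from rig import *
def world(n,d):
    p=camera_params(n);R=cv2.Rodrigues(p['rvec'])[0];t=np.array(p['tvec'])
    v,u=np.mgrid[:480,:640]
    c=np.stack([(u-p['cx'])/p['fx']*d,(v-p['cy'])/p['fy']*d,d],-1)
    return (c-t)@R
def proj(n,P):
    p=camera_params(n)
    return cv2.projectPoints(np.float64(P).reshape(-1,1,3),p['rvec'],p['tvec'],np.array([[p['fx'],0,p['cx']],[0,p['fy'],p['cy']],[0,0,1]]),None)[0][:,0]
E
python3 - <<'E'
from h import *
i=cv2.imread("pics/top0.png");d=np.load("pics/top0.npy");W=world("top",d)
def blob(name,x0,y0,x1,y1,lo,hi):
    m=np.zeros(d.shape,bool);m[y0:y1,x0:x1]=1
    m&=(d>0)&(W[...,2]>lo)&(W[...,2]<hi);P=W[m]
    print(name,len(P),P.mean(0).round(1),'min',P.min(0).round(),'max',P.max(0).round(),cv2.minAreaRect(np.float32(P[:,:2])))
    return P
print('bench',np.median(W[260:300,480:560,2]),np.median(W[60:70,100:200,2]))
for nm,b in dict(mid=(200,188,272,268),large=(310,198,390,290),small=(430,212,480,286)).items():
    blob(nm+' all',*b,8,80); blob(nm+' rim',*b,30,42.5); h=blob(nm+' handle',*b,47,70)
blob('tube',338,215,364,255,30,60)
blob('slug',225,205,250,232,45,70)
blob('box',312,130,390,184,30,50)
blob('bottle',180,125,228,175,20,250)
blob('bottletop',180,125,228,175,170,250)
blob('hammer',445,130,560,180,8,80)
c=cv2.resize(i[120:300,190:490],(800,480),interpolation=cv2.INTER_CUBIC);cv2.imwrite("pics/crop0.png",c)
E
```

```text
bench 0.1919480202449484 1.456364490187833
mid all 802 [486.  281.2  38.1] min [394. 187.   8.] max [590. 370.  66.] ((491.9591064453125, 278.0513610839844), (195.42572021484375, 182.80245971679688), 0.3919786810874939)
mid rim 212 [503.  269.5  38.4] min [429. 199.  30.] max [572. 341.  42.] ((500.0335693359375, 270.07061767578125), (107.34618377685547, 106.85910034179688), 57.00868606567383)
mid handle 283 [452.3 301.4  58.2] min [394. 255.  48.] max [521. 341.  66.] ((457.1767578125, 297.6667785644531), (32.38562774658203, 145.84571838378906), 62.98887252807617)
large all 1127 [460.2 -15.8  38.2] min [ 338. -117.    8.] max [556.  80.  68.] ((451.3892517089844, -24.49785614013672), (214.0466766357422, 190.734130859375), 5.304588794708252)
large rim 375 [473.5 -23.4  39.1] min [ 386. -103.   30.] max [554.  65.  42.] ((470.99664306640625, -19.428451538085938), (130.03094482421875, 131.383544921875), 65.5060806274414)
large handle 228 [401.5  12.5  57.9] min [348. -94.  47.] max [505.  41.  68.] ((441.86004638671875, -0.2269287109375), (80.46694946289062, 189.8045654296875), 47.3722
[... 928 characters left out ...]
 444 [681.8 -17.5  38.7] min [629. -95.  30.] max [732.  66.  48.] ((681.1312866210938, -14.47607421875), (160.69261169433594, 102.60995483398438), 88.98223876953125)
bottle 860 [660.4 342.  122.3] min [638. 318.  20.] max [701. 380. 196.] ((667.1937255859375, 347.4154052734375), (57.20729064941406, 63.369571685791016), 38.09025573730469)
bottletop 153 [669.6 349.2 189.4] min [656. 335. 171.] max [685. 365. 196.] ((670.8937377929688, 349.9128112792969), (28.601659774780273, 27.907588958740234), 29.41498374938965)
hammer 1269 [ 683.4 -427.4   22.9] min [ 640. -559.    8.] max [ 764. -270.   32.] ((703.8388671875, -414.716552734375), (111.56603240966797, 290.46197509765625), 3.563474178314209)
```

View pics/crop0.png

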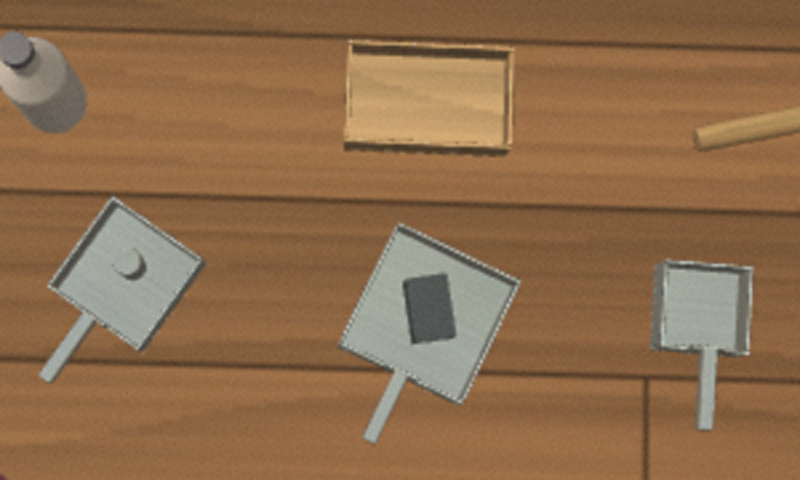

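The crop confirms it: rim fits of 107, 130 and 86 mm match the middle, largest and smallest trays. Next I'll refine the handle and tube poses and work out the tool axes.

```bash
cat >> h.py <<'E'
def fit(W,d,c,ang,half,L,iters=6):
    c=np.array(c,float);a=np.radians(ang)
    Z=W[...,2];ok=(d>0)
    for _ in range(iters):
        u=np.array([np.cos(a),np.sin(a)]);v=np.array([-u[1],u[0]])
        q=W[...,:2]-c;s=q@u;t=q@v
        m=ok&(Z>50)&(Z<68)&(s>half+8)&(s<L+5)&(abs(t)<14)
        p=W[m][:,:2];mu=p.mean(0);w=np.linalg.svd(p-mu)[2][0];w=w*np.sign(w@u);a=np.arctan2(w[1],w[0])
        r=ok&(Z>30)&(Z<44)&(np.maximum(abs(s),abs(t))<half+6)&(np.maximum(abs(s),abs(t))>half-8)
        u=w;v=np.array([-u[1],u[0]]);q=W[r][:,:2]-c
        S=q@u;T=q@v
        f=lambda x:(np.percentile(x,98)+np.percentile(x,2))/2
        c=c+f(S)*u+f(T)*v
    return c,np.degrees(a),mu,(mu-c)@v,np.percentile((p-c)@u,99),np.median(W[m][:,2])
E
python3 - <<'E'
from h import *
from scipy.spatial.transform import Rotation as Ro
d=np.load("pics/top0.npy");W=world("top",d)
for n,c,a,h,L in(('mid',(500,270),147,53,125),('large',(471,-19.4),155.5,65,135),('small',(484,-281.7),177,42,117)):
    print(n,*[np.round(x,1) for x in fit(W,d,c,a,h,L)])
m=np.zeros(d.shape,bool);m[215:255,335:366]=1
m&=(W[...,2]>38)&(W[...,2]<50)&(np.hypot(W[...,0]-475,W[...,1]+20)<45)
i=cv2.imread("pics/top0.png");m&=i.max(2)<90
P=np.float32(W[m]);print('tube',len(P),P.mean(0),cv2.minAreaRect(P[:,:2]),np.median(P[:,2]))
s=state();R=Ro.from_rotvec(s['orientation']).as_matrix();print(R.round(3));print(np.degrees(np.arctan2(R[1,1],R[0,1])))
E
```

```text
mid [500.4 269.9] 146.6 [422.5 320. ] 1.2 124.0 60.9
large [470.7 -19.2] 154.7 [376.4  24. ] 1.3 133.8 60.2
small [ 483.8 -280.7] 177.1 [ 400.8 -275.4] -1.1 114.8 59.2Traceback (most recent call last):
  File "<stdin>", line 9, in <module>
cv2.error: OpenCV(4.12.0) /io/opencv/modules/imgproc/src/convhull.cpp:143: error: (-215:Assertion failed) total >= 0 && (depth == CV_32F || depth == CV_32S) in function 'convexHull'
```

```bash
python3 - <<'E'
from h import *
from scipy.spatial.transform import Rotation as Ro
d=np.load("pics/top0.npy");W=world("top",d)
i=cv2.imread("pics/top0.png")
print(i[230:240:3,345:356:3].tolist())
m=np.zeros(d.shape,bool);m[212:258,332:370]=1
m&=i.max(2)<105
m&=(W[...,2]>20)
P=np.float32(W[m]);print('tube',len(P),P.mean(0),np.percentile(P[:,2],[5,50,95]))
Q=P[P[:,2]>37];print(len(Q),cv2.minAreaRect(np.ascontiguousarray(Q[:,:2])), Q.mean(0))
q=Q[:,:2]-Q[:,:2].mean(0);print(np.linalg.svd(q,full_matrices=False)[1:])
s=state();R=Ro.from_rotvec(s['orientation']).as_matrix();print(R.round(3));print(np.degrees(np.arctan2(R[1,1],R[0,1])))
E
```

```text
[[[87, 90, 85], [85, 88, 85], [82, 85, 81], [84, 85, 81]], [[85, 86, 84], [86, 90, 87], [85, 88, 83], [85, 86, 83]], [[82, 81, 80], [86, 87, 82], [86, 86, 82], [85, 86, 82]], [[84, 85, 82], [82, 85, 81], [88, 88, 84], [85, 85, 82]]]
tube 408 [476.71344  -19.182087  48.530895] [29.6603899  43.37133789 47.84903507]
369 ((417.3568420410156, 13.730690002441406), (64.62059783935547, 200.2299346923828), 60.208168029785156) [474.3231   -18.446367  50.591965]
(array([385.56104, 261.1733 ], dtype=float32), array([[-0.9596776 ,  0.28110304],
       [ 0.28110304,  0.9596776 ]], dtype=float32))
[[-0.     0.414 -0.91 ]
 [ 0.001 -0.91  -0.414]
 [-1.    -0.001 -0.   ]]
-65.5472695161953
```

```bash
python3 - <<'E'
from h import *
d=np.load("pics/top0.npy");W=world("top",d)
i=cv2.imread("pics/top0.png")
m=np.zeros(d.shape,bool);m[212:258,332:370]=1
m&=(i.max(2)<105)&(W[...,2]>39)&(W[...,2]<48)
m=cv2.morphologyEx(m.astype(np.uint8),cv2.MORPH_OPEN,np.ones((3,3)))>0
Q=np.float32(W[m]);print(len(Q),cv2.minAreaRect(np.ascontiguousarray(Q[:,:2])), Q.mean(0))
q=Q[:,:2]-Q[:,:2].mean(0);w=np.linalg.svd(q,full_matrices=False)[2][0];print(np.degrees(np.arctan2(w[1],w[0])))
E
```

```text
288 ((475.4923095703125, -19.438140869140625), (58.79489517211914, 37.75536346435547), 8.197500228881836) [477.8489   -20.186804  43.50603 ]
-171.45242
```

```bash
cat >> h.py <<'E'
from scipy.spatial.transform import Rotation as Ro
def go(x,y,z,th):
    "units to target: with the present heading, and after the turn"
    s=state();R=Ro.from_rotvec(s['orientation']).as_matrix();p=s['tcp_pos']
    th0=np.degrees(np.arctan2(R[1,1],R[0,1]))
    tw=-((th-th0+180)%360-180)
    D=np.array([x,y,z])-p
    print('clock %.2f p'%s['clock'],p.round(1),'th %.1f'%th0,'tilt',R[2].round(3),'open %.1f'%s['opening'],'F',s['ft_force'].round(1),'q',s['qpos'].round(2))
    print('D',D.round(1),'| units now',(R.T@D/30).round(2),'| twist',round(tw/4,2),'| units after turn',((R@Ro.from_rotvec([np.radians(tw),0,0]).as_matrix()).T@D/30).round(2))
E
python3 -c "
from h import *
go(476.5,-20,205,-81.6)"
```

```text
clock 0.10 p [ 227.6 -500.4  204.9] th -65.5 tilt [-1.    -0.001 -0.   ] open 93.8 F [ 0.4 -0.5  0.8] q [-1.21  0.3   1.52  0.    1.32 -0.07]
D [2.489e+02 4.804e+02 1.000e-01] | units now [ 1.000e-02 -1.114e+01 -1.418e+01] | twist 4.01 | units after turn [ 1.000e-02 -1.463e+01 -1.055e+01]
```

>>> arm_command:
  translation:
    - [0, -0.4, -0.5]
    - [0, -0.8, -1]
    - [0, -0.8, -1]
    - [0, -0.8, -1]
    - [0, -0.8, -1]
    - [0, -0.8, -1]
    - [0, -0.8, -1]
    - [0, -0.8, -1]
    - [0, -0.8, -1]
    - [0, -0.8, -1]
    - [0, -0.8, -1]
    - [0, -0.8, -1]
  twist: [0, 0, 0, 0, 0, 0, 0, 0, 0, 0, 0, 0]
  claw: [0.7, 0.7, 0.7, 0.7, 0.7, 0.7, 0.7, 0.7, 0.7, 0.7, 0.7, 0.7]
  newtons: 40

```text
clock: 1.3
tcp_pos: [427.8, -105.0, 205.4]
orientation: [1.986, 0.43, -1.986]
ft_force: [0.3, -0.3, 0.3]
opening: 65.9
```

>>> arm_command:
  translation:
    - [0, -0.8, -1]
    - [0, -0.8, -1]
    - [0, -0.3, -0.5]
    - [0, 0, 0]
    - [0.8, 0, 0]
    - [0.8, 0, 0]
    - [0.8, 0, 0]
    - [0, 0, 0]
  twist: [0, 0, 0, 0, 1, 1, 1, 1]
  claw: [0.7, 0.7, 0.7, 0.7, 0.7, 0.7, 0.7, 0.7]

```text
clock: 2.1
tcp_pos: [470.2, -24.3, 130.5]
orientation: [2.142, 0.156, -2.152]
ft_force: [-0.1, 0.0, -0.1]
opening: 65.8
```

```bash
python3 -c "
from h import *
go(476.5,-20,12,-81.6)"
```

```text
clock 2.10 p [470.2 -24.3 130.5] th -81.8 tilt [-1.    -0.001  0.005] open 65.8 F [-0.1  0.  -0.1] q [-0.13  0.21  1.82 -0.    1.12  1.3 ]
D [   6.3    4.3 -118.5] | units now [ 3.95 -0.11 -0.25] | twist -0.04 | units after turn [ 3.95 -0.11 -0.25]
```

>>> arm_command:
  translation:
    - [0.7, -0.1, -0.2]
    - [0.9, 0, 0]
    - [0.9, 0, 0]
    - [0.8, 0, 0]
    - [0.45, 0, 0]
    - [0, 0, 0]
    - [0, 0, 0]
  twist: [0, 0, 0, 0, 0, 0, 0]
  claw: [0.7, 0.7, 0.7, 0.7, 0.7, 0.7, 0.7]

```text
clock: 2.8
tcp_pos: [477.6, -20.4, 21.4]
orientation: [2.145, 0.158, -2.145]
ft_force: [0.1, -0.4, -0.1]
opening: 65.6
```

```bash
python3 -c "
from h import *
go(476.5,-20,12,-81.6)"
```

```text
clock 2.80 p [477.6 -20.4  21.4] th -81.6 tilt [-1.  0.  0.] open 65.6 F [ 0.1 -0.4 -0.1] q [-0.12  0.39  1.88 -0.    0.87  1.3 ]
D [-1.1  0.4 -9.4] | units now [ 0.31 -0.02  0.03] | twist 0.01 | units after turn [ 0.31 -0.02  0.03]
```

>>> arm_command:
  translation:
    - [0.3, 0, 0]
    - [0, 0, 0]
    - [0, 0, 0]
    - [0, 0, 0]
    - [0, 0, 0]
    - [0, 0, 0]
    - [0, 0, 0]
  twist: [0, 0, 0, 0, 0, 0, 0]
  claw: [0.7, 0.7, 0.35, 0.35, 0.35, 0.35, 0.35]

```text
clock: 3.5
tcp_pos: [477.8, -19.8, 12.1]
orientation: [2.145, 0.158, -2.144]
ft_force: [-1.4, 0.1, 2.5]
opening: 40.1
```

>>> arm_command:
  translation:
    - [-0.4, 0, 0]
    - [-0.8, 0, 0]
    - [-0.9, 0, 0]
    - [-0.9, 0, 0]
    - [0, 0, 0]
  twist: [0, 0, 0, 0, 0]
  claw: [0.35, 0.35, 0.35, 0.35, 0.35]

```text
clock: 4.0
tcp_pos: [479.2, -20.0, 105.7]
orientation: [2.15, 0.157, -2.138]
ft_force: [0.6, 0.6, -1.1]
opening: 40.0
```

```bash
python3 - <<'E'
from h import *
go(681,-52,100,-90)
d=get_image("scene");cv2.imwrite("pics/s1.png",d[0])
E
```

```text
clock 4.00 p [479.2 -20.  105.7] th -81.5 tilt [-1.     0.002 -0.006] open 40.0 F [ 0.6  0.6 -1.1] q [-0.12  0.25  1.83  0.    1.05  1.31]
D [201.8 -32.   -5.7] | units now [ 0.23  2.05 -6.49] | twist 2.11 | units after turn [ 0.23  1.07 -6.72]
```

View pics/s1.png

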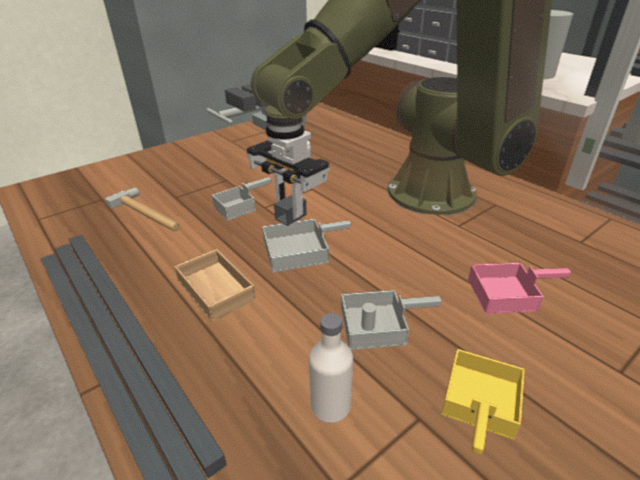

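Tube held at (290,210) and the largest tray is empty. Next the tube goes to the box.

>>> arm_command:
  translation:
    - [0, 0.1, -0.5]
    - [0, 0.2, -0.9]
    - [0, 0.3, -0.9]
    - [0, 0.3, -0.9]
    - [0, 0.2, -0.9]
    - [0, 0, -0.9]
    - [0, 0, -0.9]
    - [0, 0, -0.7]
    - [0, 0, 0]
    - [0, 0, 0]
  twist: [0, 0, 0.5, 0.5, 0.5, 0.5, 0, 0, 0, 0]
  claw: [0.35, 0.35, 0.35, 0.35, 0.35, 0.35, 0.35, 0.35, 0.35, 0.35]

```text
clock: 5.05
tcp_pos: [677.9, -35.6, 100.1]
orientation: [2.215, 0.009, -2.221]
ft_force: [-0.1, 0.6, -1.6]
opening: 39.9
```

```bash
python3 -c "
from h import *
go(681,-42,14,-90)"
```

```text
clock 5.05 p [677.9 -35.6 100.1] th -89.5 tilt [-1.    -0.     0.003] open 39.9 F [-0.1  0.6 -1.6] q [-0.11  0.68  1.21 -0.    1.25  1.46]
D [  3.1  -6.4 -86.1] | units now [ 2.87  0.21 -0.11] | twist 0.11 | units after turn [ 2.87  0.21 -0.11]
```

>>> arm_command:
  translation:
    - [0.5, 0.2, -0.1]
    - [0.8, 0, 0]
    - [0.8, 0, 0]
    - [0.5, 0, 0]
    - [0.2, 0, 0]
    - [0, 0, 0]
    - [0, 0, 0]
  twist: [0, 0, 0, 0, 0, 0, 0]
  claw: [0.35, 0.35, 0.35, 0.35, 0.35, 0.35, 0.35]

```text
clock: 5.75
tcp_pos: [682.2, -41.8, 19.0]
orientation: [2.219, 0.009, -2.216]
ft_force: [-0.0, 0.4, -0.8]
opening: 39.7
```

```bash
python3 -c "
from h import *
go(681,-42,13.5,-90)"
```

```text
clock 5.75 p [682.2 -41.8  19. ] th -89.5 tilt [-1.     0.    -0.001] open 39.7 F [-0.   0.4 -0.8] q [-0.11  0.78  1.25 -0.    1.11  1.45]
D [-1.2 -0.2 -5.5] | units now [0.18 0.   0.04] | twist 0.11 | units after turn [0.18 0.01 0.04]
```

>>> arm_command:
  translation:
    - [0.1, 0, 0]
    - [0.07, 0, 0]
    - [0, 0, 0]
    - [0, 0, 0]
    - [0, 0, 0]
    - [-0.5, 0, 0]
    - [-1, 0, 0]
    - [-1, 0, 0]
    - [-1, 0, 0]
    - [-0.5, 0, 0]
    - [0, 0, 0]
  twist: [0, 0, 0, 0, 0, 0, 0, 0, 0, 0, 0]
  claw: [0.35, 0.35, 0.58, 0.58, 0.58, 0.58, 0.58, 0.58, 0.58, 0.58, 0.58]

```text
clock: 6.85
tcp_pos: [682.7, -41.8, 135.8]
orientation: [2.222, 0.008, -2.212]
ft_force: [0.5, 0.3, -0.6]
opening: 54.3
```

```bash
python3 - <<'E'
from h import *
go(509,266,120,-123)
d=get_image("scene");cv2.imwrite("pics/s2.png",d[0][150:400,100:500])
E
```

```text
clock 6.85 p [682.7 -41.8 135.8] th -89.5 tilt [-1.     0.001 -0.004] open 54.3 F [ 0.5  0.3 -0.6] q [-0.11  0.66  1.17  0.    1.31  1.45]
D [-173.7  307.8  -15.8] | units now [  0.49 -10.31   5.71] | twist 8.36 | units after turn [ 0.49 -5.45 10.45]
```

View pics/s2.png

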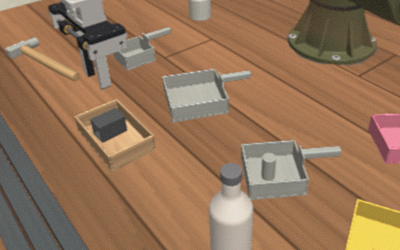

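>>> arm_command:
  translation:
    - [0, -0.5, 0.4]
    - [0, -0.9, 0.5]
    - [0, -1, 0.5]
    - [0, -1, 0.5]
    - [0, -1, 0.5]
    - [0, -1, 0.5]
    - [0, -1, 0.5]
    - [0, -1, 0.5]
    - [0, -1, 0.6]
    - [0, -1, 0.6]
    - [0, -0.9, 0.6]
    - [0, 0, 0]
  twist: [0, 0, 0, 0, 0, 0, 0, 0, 0, 0, 0, 0]
  claw: [0.55, 0.55, 0.55, 0.55, 0.55, 0.55, 0.55, 0.55, 0.55, 0.55, 0.55, 0.55]

```text
clock: 8.1
tcp_pos: [505.9, 268.2, 131.1]
orientation: [2.212, 0.012, -2.219]
ft_force: [0.5, -0.2, -0.6]
opening: 51.7
```

```bash
python3 -c "
from h import *
go(509,266,15,-90)"
```

```text
clock 8.10 p [505.9 268.2 131.1] th -89.4 tilt [-1.     0.001  0.003] open 51.7 F [ 0.5 -0.2 -0.6] q [0.42 0.42 1.54 0.   1.19 1.98]
D [   3.1   -2.2 -116.1] | units now [ 3.87  0.07 -0.11] | twist 0.16 | units after turn [ 3.87  0.07 -0.12]
```

>>> arm_command:
  translation:
    - [0.6, 0.1, 0]
    - [0.9, 0, -0.1]
    - [0.9, 0, 0]
    - [0.8, 0, 0]
    - [0.4, 0, 0]
    - [0.1, 0, 0]
    - [0, 0, 0]
    - [0, 0, 0]
  twist: [0, 0, 0, 0, 0, 0, 0, 0]
  claw: [0.55, 0.55, 0.55, 0.55, 0.55, 0.55, 0.55, 0.55]

```text
clock: 8.9
tcp_pos: [511.9, 263.1, 22.8]
orientation: [2.219, 0.009, -2.216]
ft_force: [-0.3, 0.2, 0.4]
opening: 51.5
```

```bash
python3 -c "
from h import *
go(509,266,15,-90)"
```

```text
clock 8.90 p [511.9 263.1  22.8] th -89.5 tilt [-1.    -0.001 -0.001] open 51.5 F [-0.3  0.2  0.4] q [ 0.41  0.57  1.6  -0.    0.97  1.97]
D [-2.9  2.9 -7.8] | units now [ 0.26 -0.1   0.1 ] | twist 0.11 | units after turn [ 0.26 -0.1   0.1 ]
```

>>> arm_command:
  translation:
    - [0.15, -0.1, 0.1]
    - [0.1, 0, 0]
    - [0, 0, 0]
    - [0, 0, 0]
    - [0, 0, 0]
    - [0, 0, 0]
    - [0, 0, 0]
    - [0, 0, 0]
    - [0, 0, 0]
  twist: [0, 0, 0, 0, 0, 0, 0, 0, 0]
  claw: [0.55, 0.55, 0.2, 0.2, 0.2, 0.2, 0.2, 0.2, 0.2]

```text
clock: 9.8
tcp_pos: [508.4, 265.9, 14.5]
orientation: [2.218, 0.009, -2.217]
ft_force: [-0.6, -0.3, 1.8]
opening: 25.4
```

>>> arm_command:
  translation:
    - [-0.3, 0, 0]
    - [-0.8, 0, 0]
    - [-1, 0, 0]
    - [-1, 0, 0]
    - [0, 0, 0]
    - [0, 0, 0]
  twist: [0, 0, 0, 0, 0, 0]
  claw: [0.2, 0.2, 0.2, 0.2, 0.2, 0.2]

```text
clock: 10.4
tcp_pos: [508.2, 265.9, 107.4]
orientation: [2.218, 0.009, -2.217]
ft_force: [-0.2, 0.7, -2.4]
opening: 25.1
```

```bash
python3 - <<'E'
from h import *
go(681,24,110,-90)
d=get_image("scene");cv2.imwrite("pics/s3.png",d[0][150:400,100:500])
E
```

```text
clock 10.40 p [508.2 265.9 107.4] th -89.5 tilt [-1. -0. -0.] open 25.1 F [-0.2  0.7 -2.4] q [0.42 0.45 1.56 0.   1.14 1.98]
D [ 172.8 -241.9    2.6] | units now [-0.09  8.11 -5.7 ] | twist 0.11 | units after turn [-0.09  8.06 -5.76]
```

View pics/s3.png

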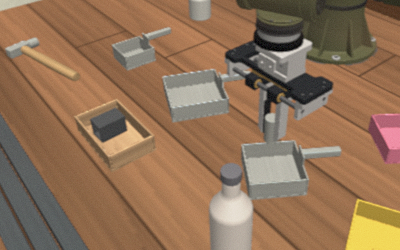

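>>> arm_command:
  translation:
    - [0, 0.5, -0.2]
    - [0, 1, -0.6]
    - [0, 1, -0.7]
    - [0, 1, -0.7]
    - [0, 1, -0.7]
    - [0, 1, -0.7]
    - [0, 1, -0.7]
    - [0, 1, -0.7]
    - [0, 0.6, -0.7]
    - [0, 0, 0]
    - [0, 0, 0]
  twist: [0, 0, 0, 0, 0, 0, 0, 0, 0, 0, 0]
  claw: [0.2, 0.2, 0.2, 0.2, 0.2, 0.2, 0.2, 0.2, 0.2, 0.2, 0.2]

```text
clock: 11.55
tcp_pos: [680.7, 23.4, 105.6]
orientation: [2.215, 0.008, -2.221]
ft_force: [-0.9, 1.0, -1.8]
opening: 25.3
```

```bash
python3 -c "
from h import *
go(681,24,17,-90)"
```

```text
clock 11.55 p [680.7  23.4 105.6] th -89.6 tilt [-1.    -0.     0.003] open 25.3 F [-0.9  1.  -1.8] q [-0.02  0.68  1.2   0.    1.27  1.54]
D [  0.3   0.6 -88.6] | units now [ 2.95 -0.02 -0.02] | twist 0.1 | units after turn [ 2.95 -0.02 -0.02]
```

>>> arm_command:
  translation:
    - [0.5, 0, 0]
    - [0.9, 0, 0]
    - [0.8, 0, 0]
    - [0.4, 0, 0]
    - [0.2, 0, 0]
    - [0.05, 0, 0]
    - [0, 0, 0]
    - [0, 0, 0]
  twist: [0, 0, 0, 0, 0, 0, 0, 0]
  claw: [0.2, 0.2, 0.2, 0.2, 0.2, 0.2, 0.2, 0.2]

```text
clock: 12.35
tcp_pos: [681.8, 24.3, 23.0]
orientation: [2.219, 0.009, -2.216]
ft_force: [0.6, 0.3, -1.5]
opening: 25.5
```

```bash
python3 -c "
from h import *
go(681,24,16,-90)"
```

```text
clock 12.35 p [681.8  24.3  23. ] th -89.5 tilt [-1.     0.    -0.002] open 25.5 F [ 0.6  0.3 -1.5] q [-0.02  0.77  1.25  0.    1.12  1.54]
D [-0.8 -0.3 -7. ] | units now [0.23 0.01 0.03] | twist 0.11 | units after turn [0.23 0.01 0.03]
```

>>> arm_command:
  translation:
    - [0.15, 0, 0]
    - [0.07, 0, 0]
    - [0, 0, 0]
    - [0, 0, 0]
    - [0, 0, 0]
    - [0, 0, 0]
    - [-0.5, 0, 0]
    - [-1, 0, 0]
    - [-1, 0, 0]
    - [-1, 0, 0]
    - [-0.5, 0, 0]
    - [0, 0, 0]
  twist: [0, 0, 0, 0, 0, 0, 0, 0, 0, 0, 0, 0]
  claw: [0.2, 0.2, 0.2, 0.42, 0.42, 0.42, 0.42, 0.42, 0.42, 0.42, 0.42, 0.42]

```text
clock: 13.55
tcp_pos: [682.1, 24.3, 138.1]
orientation: [2.222, 0.009, -2.213]
ft_force: [0.5, 0.0, -0.9]
opening: 39.4
```

```bash
python3 - <<'E'
from h import *
d=get_image("scene");cv2.imwrite("pics/s4.png",d[0][150:400,100:500])
i,d=get_image("top");cv2.imwrite("pics/t4.png",i);W=world("top",d)
try: print('mid',*[np.round(x,1) for x in fit(W,d,(500.4,269.9),146.6,53,125)])
except Exception as e: print(e)
go(421,322,130,56.6)
E
```

```text
mid [500.4 269.9] 146.8 [422.3 320.1] 0.7 124.0 60.2
clock 13.65 p [680.9  24.3 134.2] th -89.6 tilt [-1.    -0.     0.001] open 39.5 F [-0.4 -0.4 -0.8] q [-0.02  0.65  1.17  0.    1.32  1.54]
D [-259.9  297.7   -4.2] | units now [ 0.15 -9.99  8.58] | twist -36.54 | units after turn [  0.15   3.52 -12.69]
```

View pics/s4.png

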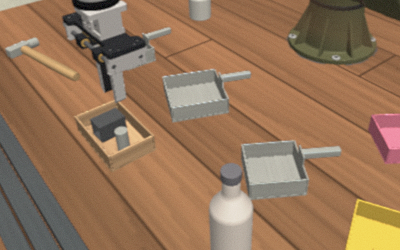

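>>> arm_command:
  translation:
    - [0, -0.5, 0.4]
    - [0, -0.9, 0.8]
    - [0, -1, 0.9]
    - [0, -1, 0.9]
    - [0, -1, 0.9]
    - [0, -1, 0.9]
    - [0, -1, 0.9]
    - [0, -1, 0.9]
    - [0, -1, 0.8]
    - [0, -1, 0.7]
    - [0, -0.6, 0.5]
    - [0, 0, 0]
  twist: [0, 0, 0, 0, 0, 0, 0, 0, 0, 0, 0, -1]
  claw: [0.42, 0.42, 0.42, 0.42, 0.42, 0.42, 0.42, 0.42, 0.42, 0.42, 0.42, 0.42]

```text
clock: 14.85
tcp_pos: [418.5, 323.7, 133.5]
orientation: [2.176, 0.087, -2.182]
ft_force: [-0.2, -0.1, 0.2]
opening: 39.4
```

>>> arm_command:
  translation:
    - [0, 0, 0]
    - [0, 0, 0]
    - [0, 0, 0]
    - [0, 0, 0]
    - [0, 0, 0]
    - [0, 0, 0]
    - [0, 0, 0]
    - [0, 0, 0]
    - [0, 0, 0]
    - [0, 0, 0]
    - [0, 0, 0]
    - [0, 0, 0]
  twist: [-1, -1, -1, -1, -1, -1, -1, -1, -1, -1, -1, -1]
  claw: [0.42, 0.42, 0.42, 0.42, 0.42, 0.42, 0.42, 0.42, 0.42, 0.42, 0.42, 0.42]

```text
clock: 16.05
tcp_pos: [420.2, 321.8, 133.5]
orientation: [1.669, 0.826, -1.674]
ft_force: [-0.0, 0.1, -0.6]
opening: 38.8
```

>>> arm_command:
  translation:
    - [0, 0, 0]
    - [0, 0, 0]
    - [0, 0, 0]
    - [0, 0, 0]
    - [0, 0, 0]
    - [0, 0, 0]
    - [0, 0, 0]
    - [0, 0, 0]
    - [0, 0, 0]
    - [0, 0, 0]
    - [0, 0, 0]
    - [0, 0, 0]
  twist: [-1, -1, -1, -1, -1, -1, -1, -1, -1, -1, -1, -1]
  claw: [0.42, 0.42, 0.42, 0.42, 0.42, 0.42, 0.42, 0.42, 0.42, 0.42, 0.42, 0.42]

```text
clock: 17.25
tcp_pos: [420.2, 321.8, 133.5]
orientation: [1.069, 1.292, -1.074]
ft_force: [0.8, -0.1, -0.3]
opening: 39.2
```

>>> arm_command:
  translation:
    - [0, 0, 0]
    - [0, 0, 0]
    - [0, 0, 0]
    - [0, 0, 0]
    - [0, 0, 0]
    - [0, 0, 0]
    - [0, 0, 0]
    - [0, 0, 0]
    - [0, 0, 0]
    - [0, 0, 0]
    - [0, 0, 0]
    - [0, 0, 0]
  twist: [-1, -1, -1, -1, -1, -1, -1, -1, -1, -1, -1, 0]
  claw: [0.42, 0.42, 0.42, 0.42, 0.42, 0.42, 0.42, 0.42, 0.42, 0.42, 0.42, 0.42]

```text
clock: 18.45
tcp_pos: [420.3, 321.8, 133.7]
orientation: [0.483, 1.517, -0.487]
ft_force: [0.6, 0.5, -0.1]
opening: 39.2
```

```bash
python3 -c "
from h import *
go(420.8,321.8,33,56.7)"
```

```text
clock 18.45 p [420.3 321.8 133.7] th 54.5 tilt [-1.    -0.002 -0.001] open 39.2 F [ 0.6  0.5 -0.1] q [ 0.58  0.33  1.66 -0.    1.16 -0.37]
D [   0.5   -0.  -100.7] | units now [3.36 0.02 0.02] | twist -0.55 | units after turn [3.36 0.02 0.02]
```

>>> arm_command:
  translation:
    - [0.4, 0, 0]
    - [0.8, 0, 0]
    - [0.8, 0, 0]
    - [0.8, 0, 0]
    - [0.4, 0, 0]
    - [0.15, 0, 0]
    - [0, 0, 0]
    - [0, 0, 0]
    - [0, 0, 0]
    - [0, 0, 0]
    - [0, 0, 0]
    - [0, 0, 0]
  twist: [-0.5, 0, 0, 0, 0, 0, 0, 0, 0, 0, 0, 0]
  claw: [0.42, 0.42, 0.42, 0.42, 0.42, 0.42, 0.42, 0.42, 0.1, 0.1, 0.1, 0.1]
  newtons: 60

```text
clock: 19.65
tcp_pos: [420.9, 322.3, 35.0]
orientation: [0.459, 1.522, -0.459]
ft_force: [-0.7, -0.4, 2.4]
opening: 13.3
```

```bash
python3 -c "
from h import *
go(420.8,321.8,33,56.7)"
```

```text
clock 19.65 p [420.9 322.3  35. ] th 56.4 tilt [-1.  0.  0.] open 13.3 F [-0.7 -0.4  2.4] q [ 0.58  0.46  1.73  0.    0.95 -0.4 ]
D [-0.1 -0.5 -2. ] | units now [ 0.07 -0.02  0.01] | twist -0.06 | units after turn [ 0.07 -0.02  0.01]
```

>>> arm_command:
  translation:
    - [0, 0, 0]
    - [-0.2, 0, 0]
    - [-0.5, 0, 0]
    - [-0.7, 0, 0]
    - [-0.7, 0, 0]
    - [-0.5, 0, 0]
    - [-0.2, 0, 0]
    - [0, 0, 0]
    - [0, 0, 0]
  twist: [0, 0, 0, 0, 0, 0, 0, 0, 0]
  claw: [0.1, 0.1, 0.1, 0.1, 0.1, 0.1, 0.1, 0.1, 0.1]

```text
clock: 20.55
tcp_pos: [420.6, 322.0, 118.0]
orientation: [0.458, 1.522, -0.459]
ft_force: [-0.6, 0.3, -2.5]
opening: 13.8
```

```bash
python3 - <<'E'
from h import *
go(420.8,321.8,33,56.7)
i,d=get_image("scene");cv2.imwrite("pics/s5.png",i[200:450,200:600])
i,d=get_image("top");cv2.imwrite("pics/t5.png",i[100:400,80:480]);W=world("top",d);np.save("pics/t5.npy",d)
m=np.zeros(d.shape,bool);m[180:270,190:290]=1
m&=(W[...,2]>70)&(W[...,2]<140);p=W[m];print(len(p),np.percentile(p[:,2],[1,10,25,50,75,90,99]))
E
```

```text
clock 20.55 p [420.6 322.  118. ] th 56.5 tilt [-1.    -0.001 -0.   ] open 13.8 F [-0.6  0.3 -2.5] q [ 0.58  0.35  1.68  0.    1.12 -0.4 ]
D [  0.2  -0.2 -85. ] | units now [2.83 0.   0.01] | twist -0.06 | units after turn [2.83 0.   0.01]
2002 [ 80.34461455  83.22995499  84.79006039  86.85651111  89.97524517
 118.30172971 125.81115868]
```

View pics/s5.png

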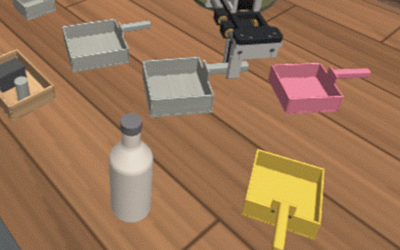

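View pics/t5.png

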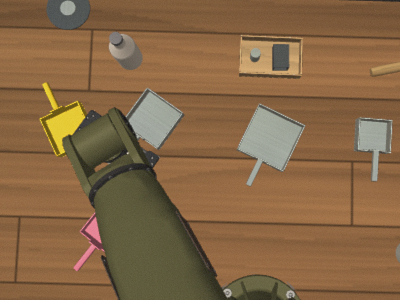

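```bash
cat >> h.py <<'E'
def rimrect(W,d,c,half,zlo,zhi,box=None):
    m=(d>0)&(W[...,2]>zlo)&(W[...,2]<zhi)&(np.hypot(W[...,0]-c[0],W[...,1]-c[1])<half*1.5)
    m=cv2.morphologyEx(m.astype(np.uint8),cv2.MORPH_OPEN,np.ones((2,2)))>0
    p=np.float32(W[m]);return len(p),cv2.minAreaRect(np.ascontiguousarray(p[:,:2]))
E
python3 - <<'E'
from h import *
d=np.load("pics/t5.npy");W=world("top",d)
c=np.array([500.4,270])
m=(d>0)&(W[...,2]>78)&(W[...,2]<95)&(np.hypot(W[...,0]-c[0],W[...,1]-c[1])<40)
p=W[m];A=np.c_[p[:,:2]-c,np.ones(len(p))];k=np.linalg.lstsq(A,p[:,2],rcond=None)[0]
u=np.array([np.cos(np.radians(146.6)),np.sin(np.radians(146.6))]);v=np.array([-u[1],u[0]])
print('floor z',k[2],'slope along handle deg',np.degrees(k[:2]@u),'across',np.degrees(k[:2]@v))
for zl,zh in((108,130),(110,128),(105,128)):print(rimrect(W,d,c,53,zl,zh))
print('large',*[np.round(x,1) for x in fit(W,d,(470.7,-19.2),154.7,65,135)],rimrect(W,d,(470.7,-19.2),65,32,43.5))
E
```

```text
floor z 85.87006578611617 slope along handle deg 0.47141401219194107 across 0.2993267410033373
(243, ((448.5198669433594, 195.28575134277344), (285.92926025390625, 107.85283660888672), 56.215431213378906))
(212, ((448.5198669433594, 195.28575134277344), (285.92926025390625, 107.85283660888672), 56.215431213378906))
(262, ((456.80206298828125, 193.1537322998047), (284.1875, 114.25723266601562), 61.32017135620117))
large [470.6 -19.1] 154.7 [376.4  24.1] 1.3 133.6 60.4 (78, ((464.6309509277344, -31.70275115966797), (115.4303970336914, 128.8645782470703), 65.53404235839844))
```

>>> arm_command:
  translation:
    - [0, 0, 0]
    - [0, 0, 0]
    - [0, 0, 0]
    - [0, 0, 0]
    - [0, 0, 0]
    - [0, 0, 0]
    - [0, 0, 0]
    - [0, 0, 0]
    - [0, 0, 0]
    - [0, 0, 0]
    - [0, 0, 0]
    - [0, 0, 0]
  twist: [0.3, 0.6, 0.9, 0.9, 0.9, 0.9, 0.9, 0.9, 0.9, 0.9, 0.9, 0.9]
  claw: [0.1, 0.1, 0.1, 0.1, 0.1, 0.1, 0.1, 0.1, 0.1, 0.1, 0.1, 0.1]

```text
clock: 21.85
tcp_pos: [420.8, 322.2, 118.4]
orientation: [0.992, 1.333, -0.993]
ft_force: [0.0, -0.6, -2.8]
opening: 13.2
```

>>> arm_command:
  translation:
    - [0, 0, 0]
    - [0, 0, 0]
    - [0, 0, 0]
    - [0, 0, 0]
    - [0, 0, 0]
    - [0, 0, 0]
    - [0, 0, 0]
    - [0, 0, 0]
    - [0, 0, 0]
    - [0, 0, 0]
    - [0, 0, 0]
    - [0, 0, 0]
  twist: [0.9, 0.9, 0.9, 0.9, 0.9, 0.9, 0.9, 0.9, 0.9, 0.9, 0.6, 0]
  claw: [0.1, 0.1, 0.1, 0.1, 0.1, 0.1, 0.1, 0.1, 0.1, 0.1, 0.1, 0.1]

```text
clock: 23.05
tcp_pos: [420.9, 322.2, 118.4]
orientation: [1.481, 1.006, -1.482]
ft_force: [-0.2, -0.6, -1.1]
opening: 13.4
```

```bash
python3 -c "
from h import *
go(510.8,67.2,118,-25.3)"
```

```text
clock 23.05 p [420.9 322.2 118.4] th -21.6 tilt [-1. -0.  0.] open 13.4 F [-0.2 -0.6 -1.1] q [ 0.58  0.35  1.68 -0.    1.12  0.96]
D [  89.9 -255.    -0.4] | units now [0.02 5.92 6.8 ] | twist 0.92 | units after turn [0.02 6.34 6.4 ]
```

>>> arm_command:
  translation:
    - [0, 0, 0]
    - [0, 0.2, 0.2]
    - [0, 0.5, 0.5]
    - [0, 0.8, 0.8]
    - [0, 0.8, 0.8]
    - [0, 0.8, 0.8]
    - [0, 0.8, 0.8]
    - [0, 0.8, 0.8]
    - [0, 0.8, 0.8]
    - [0, 0.6, 0.6]
    - [0, 0.24, 0.3]
    - [0, 0, 0]
  twist: [0.5, 0.4, 0, 0, 0, 0, 0, 0, 0, 0, 0, 0]
  claw: [0.1, 0.1, 0.1, 0.1, 0.1, 0.1, 0.1, 0.1, 0.1, 0.1, 0.1, 0.1]

```text
clock: 24.25
tcp_pos: [511.7, 66.6, 118.6]
orientation: [1.526, 0.968, -1.526]
ft_force: [-0.2, 1.1, -2.2]
opening: 13.1
```

```bash
python3 - <<'E'
from h import *
go(510.8,67.2,118,-25.3)
i,d=get_image("scene");cv2.imwrite("pics/s6.png",i[100:400,160:560])
i,d=get_image("top");cv2.imwrite("pics/t6.png",cv2.resize(i[120:320,250:450],(800,800))[:600]);W=world("top",d);np.save("pics/t6.npy",d);cv2.imwrite("pics/t6full.png",i)
E
```

```text
clock 24.25 p [511.7  66.6 118.6] th -25.3 tilt [-1. -0.  0.] open 13.1 F [-0.2  1.1 -2.2] q [ 0.06  0.32  1.71 -0.    1.11  0.5 ]
D [-0.9  0.6 -0.6] | units now [ 0.02 -0.04 -0.01] | twist 0.01 | units after turn [ 0.02 -0.04 -0.01]
```

View pics/s6.png

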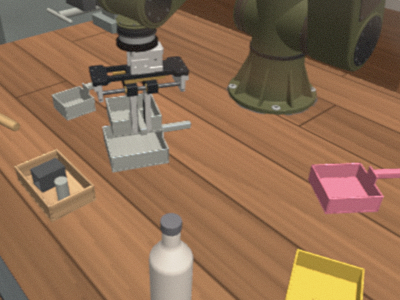

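View pics/t6.png

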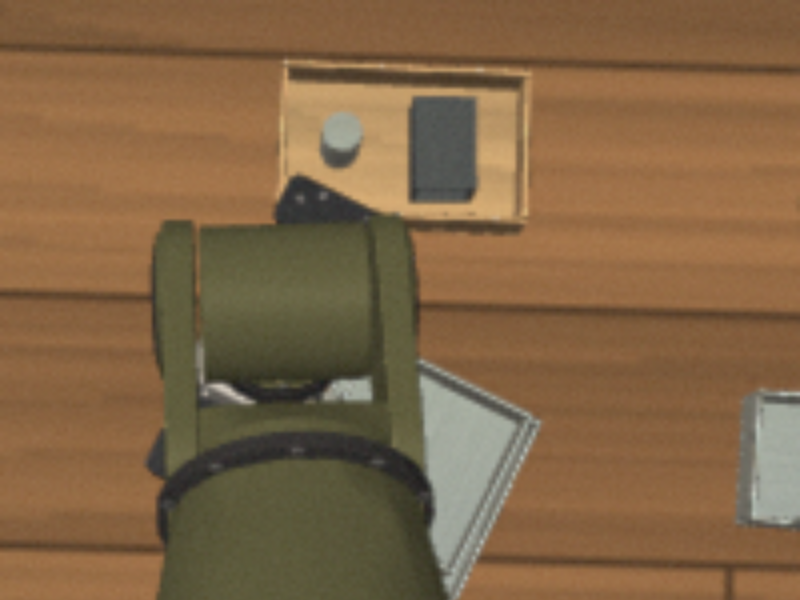

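```bash
python3 - <<'E'
from h import *
d=np.load("pics/t6.npy");W=world("top",d)
c=np.array([470.7,-19.2])
for a0,h,zl,zh in((65,53,112,135),(65,65,33,46)):
    a=np.radians(a0);u=np.array([np.cos(a),np.sin(a)]);v=np.array([-u[1],u[0]])
    m=(d>0)&(W[...,2]>zl)&(W[...,2]<zh)
    P=W[m][:,:2]-c;s=P@u;t=P@v
    # far side s~-h ; side t~-h
    k=(abs(s+h)<8)&(abs(t)<h-8);print('far n',k.sum(),'edge pct2',np.percentile(s[k],3).round(1),'slope deg',np.degrees(np.polyfit(t[k],s[k],1)[0]).round(2))
    k=(abs(t+h)<8)&(abs(s)<h-8);print('side-',k.sum(),np.percentile(t[k],3).round(1),np.degrees(np.polyfit(s[k],t[k],1)[0]).round(2))
    k=(abs(t-h)<8)&(abs(s)<h-8);print('side+',k.sum(),np.percentile(t[k],97).round(1) if k.sum() else '')
E
```

```text
far n 66 edge pct2 -50.3 slope deg 0.31
side- 62 -52.9 -0.28
side+ 4 53.3
far n 60 edge pct2 -65.0 slope deg -0.8Traceback (most recent call last):
  File "<stdin>", line 10, in <module>
    return _quantile_unchecked(
        a, q, axis, out, overwrite_input, method, keepdims, weights)
    return _ureduce(a,
                    func=_quantile_ureduce_func,
    ...<5 lines>...
                    overwrite_input=overwrite_input,
                    method=method)
    r = func(a, **kwargs)
    result = _quantile(arr,
                       quantiles=q,
    ...<2 lines>...
                       out=out,
                       weights=wgt)
    slices_having_nans = np.isnan(arr[-1, ...])
                                  ~~~^^^^^^^^^
IndexError: index -1 is out of bounds for axis 0 with size 0
```

>>> arm_command:
  translation:
    - [0.2, 0, 0.05]
    - [0.4, 0, 0]
    - [0.5, 0, 0]
    - [0.5, 0, 0]
    - [0.4, 0, 0]
    - [0.2, 0, 0]
    - [0.1, 0, 0]
    - [0, 0, 0]
    - [0, 0, 0]
  twist: [0, 0, 0, 0, 0, 0, 0, 0, 0]
  claw: [0.1, 0.1, 0.1, 0.1, 0.1, 0.1, 0.1, 0.1, 0.1]

```text
clock: 25.25
tcp_pos: [511.3, 66.4, 50.2]
orientation: [1.525, 0.968, -1.524]
ft_force: [-0.1, 0.1, -2.6]
opening: 13.6
```

```bash
python3 - <<'E'
from h import *
go(510.8,67.2,38,-25.3)
i,d=get_image("scene");cv2.imwrite("pics/s7.png",cv2.resize(i[150:300,220:420],(800,600)))
E
```

```text
clock 25.25 p [511.3  66.4  50.2] th -25.1 tilt [-1.     0.001 -0.   ] open 13.6 F [-0.1  0.1 -2.6] q [0.06 0.41 1.77 0.   0.96 0.5 ]
D [ -0.5   0.8 -12.2] | units now [ 0.41 -0.03 -0.02] | twist 0.04 | units after turn [ 0.41 -0.03 -0.02]
```

View pics/s7.png

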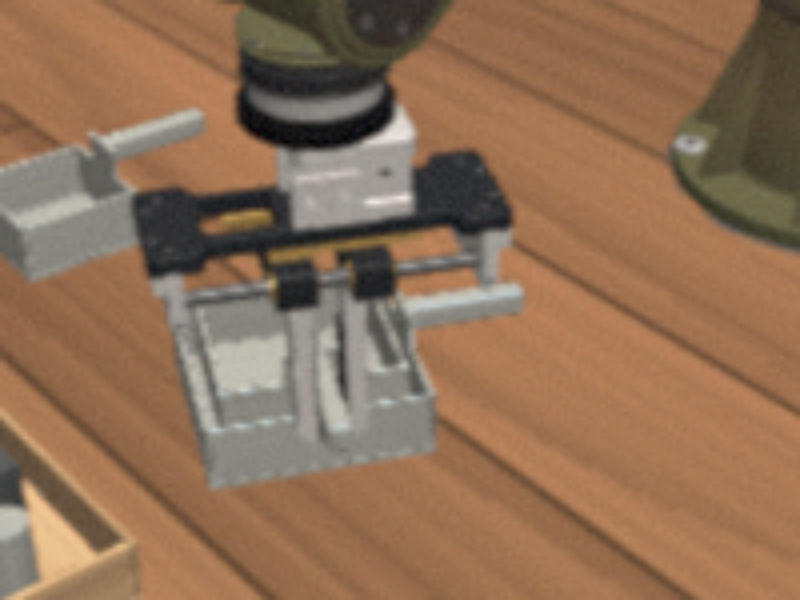

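The middle tray is inside the rim of the largest, with its handle on a free side.

>>> arm_command:
  translation:
    - [0.1, 0, 0]
    - [0.1, 0, 0]
    - [0.1, 0, 0]
    - [0.05, 0, 0]
    - [0, 0, 0]
    - [0, 0, 0]
  twist: [0, 0, 0, 0, 0, 0]
  claw: [0.1, 0.1, 0.1, 0.1, 0.1, 0.1]

```text
clock: 25.9
tcp_pos: [511.1, 66.4, 39.3]
orientation: [1.525, 0.969, -1.525]
ft_force: [-0.1, -0.3, -1.3]
opening: 13.4
```

>>> arm_command:
  translation:
    - [0.05, 0, 0]
    - [0, 0, 0]
  twist: [0, 0]
  claw: [0.1, 0.1]

```text
clock: 26.1
tcp_pos: [511.3, 66.4, 38.0]
orientation: [1.525, 0.968, -1.524]
ft_force: [-0.9, -0.2, 1.9]
opening: 13.1
```

>>> arm_command:
  translation:
    - [0, 0, 0]
    - [0, 0, 0]
    - [0, 0, 0]
    - [0, 0, 0]
    - [-0.3, 0, 0]
    - [-0.8, 0, 0]
    - [-1, 0, 0]
    - [-1, 0, 0]
    - [-0.3, 0, 0]
    - [0, 0, 0]
  twist: [0, 0, 0, 0, 0, 0, 0, 0, 0, 0]
  claw: [0.38, 0.38, 0.38, 0.38, 0.38, 0.38, 0.38, 0.38, 0.38, 0.38]

```text
clock: 27.1
tcp_pos: [511.5, 66.4, 141.0]
orientation: [1.526, 0.967, -1.522]
ft_force: [-0.0, 0.1, -0.7]
opening: 35.9
```

```bash
python3 - <<'E'
from h import *
go(392,-276.2,135,-92.9)
i,d=get_image("scene");cv2.imwrite("pics/s8.png",cv2.resize(i[150:300,220:420],(800,600)))
E
```

```text
clock 27.10 p [511.5  66.4 141. ] th -25.1 tilt [-1.     0.002 -0.001] open 35.9 F [-0.   0.1 -0.7] q [0.06 0.29 1.7  0.   1.16 0.5 ]
D [-119.5 -342.6   -6. ] | units now [ 0.19  1.24 12.03] | twist 16.94 | units after turn [ 0.19 11.61  3.4 ]
```

View pics/s8.png

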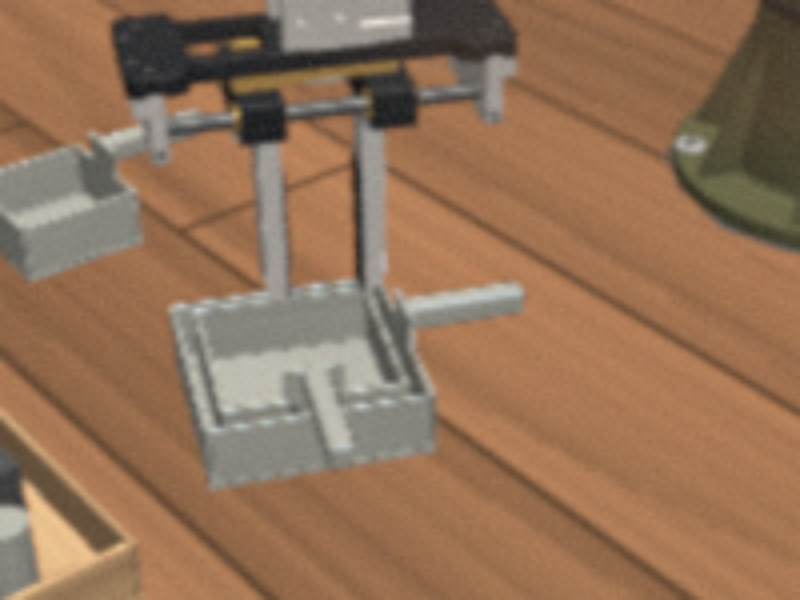

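>>> arm_command:
  translation:
    - [0, 0.1, 0.5]
    - [0, 0.1, 0.9]
    - [0, 0.1, 1]
    - [0, 0.1, 1]
    - [0, 0.1, 1]
    - [0, 0.1, 1]
    - [0, 0.1, 1]
    - [0, 0.1, 1]
    - [0, 0.1, 1]
    - [0, 0.1, 1]
    - [0, 0.1, 1]
    - [0, 0.1, 0.9]
  twist: [0, 0, 0, 0, 0, 0, 0, 0, 0, 0, 0, 0]
  claw: [0.42, 0.42, 0.42, 0.42, 0.42, 0.42, 0.42, 0.42, 0.42, 0.42, 0.42, 0.42]

```text
clock: 28.35
tcp_pos: [397.8, -257.3, 138.5]
orientation: [1.525, 0.97, -1.526]
ft_force: [-0.4, 1.2, 0.4]
opening: 39.9
```

>>> arm_command:
  translation:
    - [0, 0.05, 0.6]
    - [0, 0, 0.1]
    - [0, 0, 0]
    - [0, 0, 0]
    - [0, 0, 0]
    - [0, 0, 0]
    - [0, 0, 0]
    - [0, 0, 0]
    - [0, 0, 0]
    - [0, 0, 0]
    - [0, 0, 0]
    - [0, 0, 0]
  twist: [0, 0, 1, 1, 1, 1, 1, 1, 1, 1, 1, 1]
  claw: [0.42, 0.42, 0.42, 0.42, 0.42, 0.42, 0.42, 0.42, 0.42, 0.42, 0.42, 0.42]

```text
clock: 29.55
tcp_pos: [391.5, -274.8, 138.8]
orientation: [1.982, 0.436, -1.985]
ft_force: [0.6, -0.2, 0.7]
opening: 39.0
```

>>> arm_command:
  translation:
    - [0, 0, 0]
    - [0, 0, 0]
    - [0, 0, 0]
    - [0, 0, 0]
    - [0, 0, 0]
    - [0, 0, 0]
    - [0, 0, 0]
    - [0, 0, 0]
    - [0, 0, 0]
  twist: [1, 1, 1, 1, 1, 1, 1, 0, 0]
  claw: [0.42, 0.42, 0.42, 0.42, 0.42, 0.42, 0.42, 0.42, 0.42]

```text
clock: 30.45
tcp_pos: [391.7, -275.1, 139.2]
orientation: [-2.194, 0.057, 2.195]
ft_force: [-0.5, 0.1, 1.1]
opening: 39.5
```

```bash
python3 - <<'E'
from h import *
i,d=get_image("top");cv2.imwrite("pics/t9.png",cv2.resize(i[180:330,280:480],(800,600)));W=world("top",d);np.save("pics/t9.npy",d)
go(392,-276.2,33,-92.9)
E
```

```text
clock 30.50 p [ 391.8 -275.2  139.4] th -93.0 tilt [-1.    -0.     0.001] open 39.2 F [ 0.6  0.2 -0.1] q [-0.69  0.21  1.79  0.    1.14  0.93]
D [   0.2   -1.  -106.4] | units now [ 3.55  0.03 -0.01] | twist -0.03 | units after turn [ 3.55  0.03 -0.01]
```

View pics/t9.png

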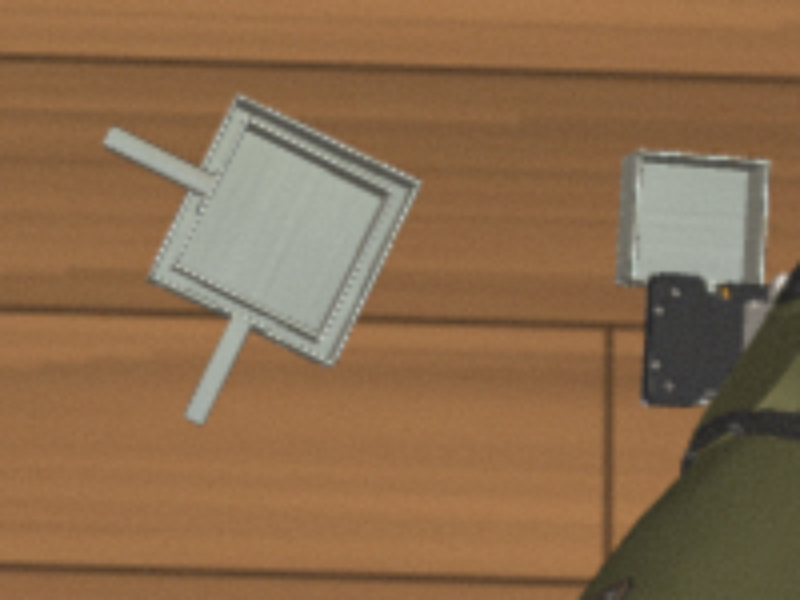

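>>> arm_command:
  translation:
    - [0.4, 0, 0]
    - [0.8, 0, 0]
    - [0.8, 0, 0]
    - [0.8, 0, 0]
    - [0.5, 0, 0]
    - [0.15, 0, 0]
    - [0, 0, 0]
    - [0, 0, 0]
    - [0, 0, 0]
    - [0, 0, 0]
    - [0, 0, 0]
    - [0, 0, 0]
  twist: [0, 0, 0, 0, 0, 0, 0, 0, 0, 0, 0, 0]
  claw: [0.42, 0.42, 0.42, 0.42, 0.42, 0.42, 0.42, 0.42, 0.1, 0.1, 0.1, 0.1]

```text
clock: 31.7
tcp_pos: [392.2, -275.6, 36.5]
orientation: [-2.194, 0.061, 2.193]
ft_force: [-1.0, 0.1, 2.0]
opening: 13.4
```

```bash
python3 - <<'E'
from h import *
go(392,-276.2,33,-92.9)
d=np.load("pics/t9.npy");W=world("top",d)
print('mid',*[np.round(x,1) for x in fit(W,d,(470.7,-19.2),65,53,125)])
print('small',*[np.round(x,1) for x in (rimrect(W,d,(483.8,-280.7),42,32,43.5)[1])])
m=(d>0)&(np.hypot(W[...,0]-470,W[...,1]+19)<35);p=W[m];c=np.array([470.7,-19.2])
k=np.linalg.lstsq(np.c_[p[:,:2]-c,np.ones(len(p))],p[:,2],rcond=None)[0];print('floor',k[2],np.degrees(k[:2]))
E
```

```text
clock 31.70 p [ 392.2 -275.6   36.5] th -93.1 tilt [-1.  0. -0.] open 13.4 F [-1.   0.1  2. ] q [-0.69  0.37  1.87 -0.    0.9   0.94]
D [-0.2 -0.6 -3.5] | units now [0.12 0.02 0.  ] | twist -0.06 | units after turn [0.12 0.02 0.  ]
mid [471.4 -18.2] 65.1 [510.4  65.9] -0.1 123.6 63.1
small [ 441.8 -122.6] [ 94.8 462.9] 14.9
floor 6.748236883205949 [0.11507991 0.21692435]
```

>>> arm_command:
  translation:
    - [-0.2, 0, 0]
    - [-0.5, 0, 0]
    - [-0.7, 0, 0]
    - [-0.7, 0, 0]
    - [-0.5, 0, 0]
    - [-0.3, 0, 0]
    - [0, 0, 0]
    - [0, 0, 0]
    - [0, 0, 0]
    - [0, 0, 0]
    - [0, 0, 0]
    - [0, 0, 0]
  twist: [0, 0, 0, 0, 0, 0, -0.3, -0.6, -0.9, -0.9, -0.9, -0.9]
  claw: [0.1, 0.1, 0.1, 0.1, 0.1, 0.1, 0.1, 0.1, 0.1, 0.1, 0.1, 0.1]

```text
clock: 32.9
tcp_pos: [391.6, -275.2, 122.3]
orientation: [2.08, 0.276, -2.083]
ft_force: [-0.8, 0.2, -2.0]
opening: 13.6
```

>>> arm_command:
  translation:
    - [0, 0, 0]
    - [0, 0, 0]
    - [0, 0, 0]
    - [0, 0, 0]
    - [0, 0, 0]
    - [0, 0, 0]
    - [0, 0, 0]
    - [0, 0, 0]
    - [0, 0, 0]
    - [0, 0, 0]
    - [0, 0, 0]
    - [0, 0, 0]
  twist: [-0.9, -0.9, -0.9, -0.9, -0.9, -0.9, -0.9, -0.9, -0.9, -0.9, -0.9, -0.9]
  claw: [0.1, 0.1, 0.1, 0.1, 0.1, 0.1, 0.1, 0.1, 0.1, 0.1, 0.1, 0.1]

```text
clock: 34.1
tcp_pos: [391.7, -275.2, 122.3]
orientation: [1.604, 0.896, -1.605]
ft_force: [0.0, -0.6, -2.4]
opening: 13.5
```

>>> arm_command:
  translation:
    - [0, 0, 0]
    - [0, 0, 0]
    - [0, 0, 0]
  twist: [-0.9, 0, 0]
  claw: [0.1, 0.1, 0.1]

```text
clock: 34.4
tcp_pos: [391.8, -275.3, 122.7]
orientation: [1.564, 0.933, -1.565]
ft_force: [-0.1, -0.1, -2.7]
opening: 13.6
```

```bash
python3 - <<'E'
from h import *
go(432.3,-101.8,120,-25)
i,d=get_image("scene");cv2.imwrite("pics/s10.png",i[100:300,160:420])
E
```

```text
clock 34.40 p [ 391.8 -275.3  122.7] th -28.4 tilt [-1.    -0.001 -0.   ] open 13.6 F [-0.1 -0.1 -2.7] q [-0.69  0.23  1.81 -0.    1.1  -0.19]
D [ 40.5 173.5  -2.7] | units now [ 0.09 -1.57 -5.73] | twist -0.86 | units after turn [ 0.09 -1.22 -5.81]
```

View pics/s10.png

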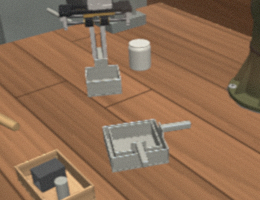

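>>> arm_command:
  translation:
    - [0, 0, 0]
    - [0, 0, 0]
    - [0, -0.1, -0.3]
    - [0, -0.1, -0.6]
    - [0, -0.2, -0.9]
    - [0, -0.2, -0.9]
    - [0, -0.2, -0.9]
    - [0, -0.2, -0.9]
    - [0, -0.2, -0.8]
    - [0, 0, -0.5]
    - [0, 0, 0]
    - [0, 0, 0]
  twist: [-0.4, -0.45, 0, 0, 0, 0, 0, 0, 0, 0, 0, 0]
  claw: [0.1, 0.1, 0.1, 0.1, 0.1, 0.1, 0.1, 0.1, 0.1, 0.1, 0.1, 0.1]

```text
clock: 35.65
tcp_pos: [432.6, -102.4, 123.2]
orientation: [1.522, 0.971, -1.522]
ft_force: [-0.2, 0.7, -2.2]
opening: 13.5
```

```bash
python3 - <<'E'
from h import *
i,d=get_image("top");cv2.imwrite("pics/t11.png",cv2.resize(i[180:330,280:480],(800,600)));W=world("top",d);np.save("pics/t11.npy",d)
go(432.3,-101.8,60,-25)
c=np.array([471.2,-18.8])
for h,zl,zh in((42,112,140),(53,36,50),(65,33,46)):
    a=np.radians(65);u=np.array([np.cos(a),np.sin(a)]);v=np.array([-u[1],u[0]])
    m=(d>0)&(W[...,2]>zl)&(W[...,2]<zh)
    P=W[m][:,:2]-c;s=P@u;t=P@v
    for nm,A,B,sg in(('+u',s,t,1),('-u',s,t,-1),('+v',t,s,1),('-v',t,s,-1)):
        k=(abs(sg*A-h)<6)&(abs(B)<h-8)
        if k.sum()>8: print(h,nm,k.sum(),np.percentile(sg*A[k],[50,97]).round(1),np.degrees(np.polyfit(B[k],A[k],1)[0]).round(2))
E
```

```text
clock 35.70 p [ 432.5 -102.7  123.2] th -25.0 tilt [-1. -0.  0.] open 13.8 F [-0.   0.3 -0.9] q [-0.32  0.16  1.9  -0.    1.08  0.12]
D [ -0.2   0.9 -63.2] | units now [ 2.11 -0.02 -0.03] | twist 0.01 | units after turn [ 2.11 -0.02 -0.03]
42 +u 37 [40.9 41.9] -0.04
42 -u 39 [38.7 41.1] -0.05
42 +v 52 [40.1 41. ] -0.11
42 -v 59 [40.5 42.2] -0.43
53 +u 26 [51.7 53.9] 0.29
53 -u 38 [50.4 51.9] 0.29
53 +v 46 [51.5 52.8] -0.27
65 +u 45 [63.  64.1] -0.5
65 -u 37 [63.9 65.6] -0.57
65 +v 52 [63.7 65.6] 0.35
65 -v 77 [63.  65.4] 0.62
```

View pics/t11.png

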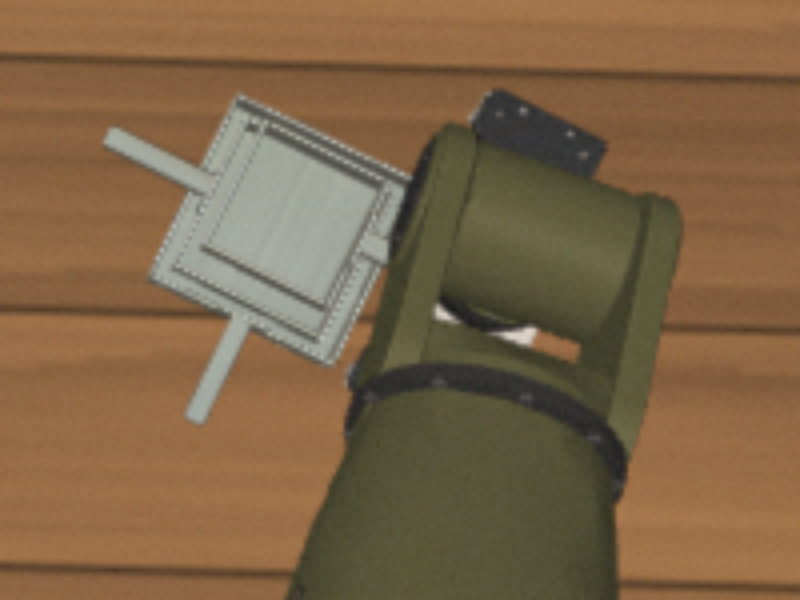

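>>> arm_command:
  translation:
    - [0.2, 0, -0.03]
    - [0.4, 0, 0]
    - [0.5, 0, 0]
    - [0.5, 0, 0]
    - [0.4, 0, 0]
    - [0.2, 0, 0]
    - [0.1, 0, 0]
    - [0, 0, 0]
    - [0, 0, 0]
  twist: [0, 0, 0, 0, 0, 0, 0, 0, 0]
  claw: [0.1, 0.1, 0.1, 0.1, 0.1, 0.1, 0.1, 0.1, 0.1]

```text
clock: 36.6
tcp_pos: [433.4, -101.8, 54.6]
orientation: [1.523, 0.97, -1.522]
ft_force: [0.7, 1.6, -1.1]
opening: 13.4
```

```bash
python3 - <<'E'
from h import *
go(432.3,-101.8,42.5,-25)
i,d=get_image("scene");cv2.imwrite("pics/s12.png",cv2.resize(i[150:300,220:420],(800,600)))
E
```

```text
clock 36.60 p [ 433.4 -101.8   54.6] th -24.9 tilt [-1.     0.001 -0.   ] open 13.4 F [ 0.7  1.6 -1.1] q [-0.31  0.27  1.95  0.    0.92  0.12]
D [ -1.1  -0.  -12.1] | units now [ 0.4  -0.03  0.02] | twist 0.01 | units after turn [ 0.4  -0.03  0.02]
```

View pics/s12.png

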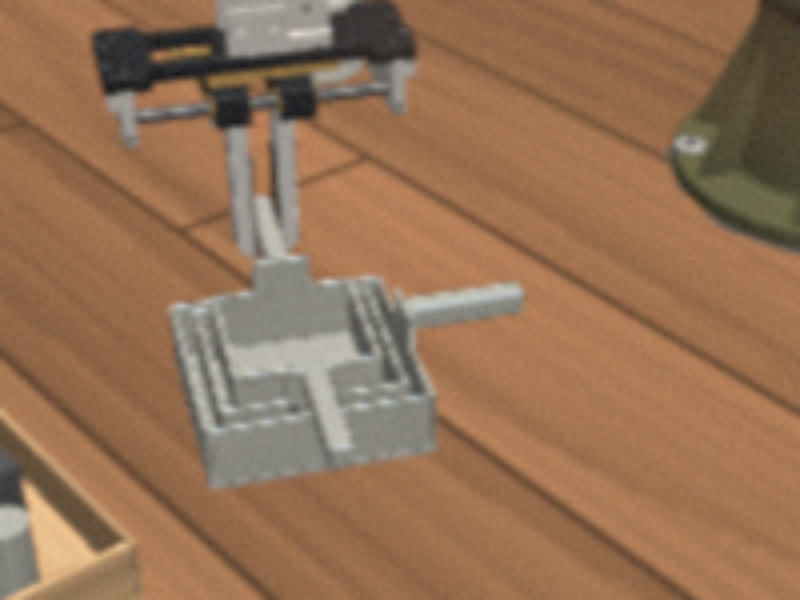

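>>> arm_command:
  translation:
    - [0.1, 0, 0]
    - [0.1, 0, 0]
    - [0.1, 0, 0]
    - [0.05, 0, 0]
    - [0, 0, 0]
    - [0, 0, 0]
  twist: [0, 0, 0, 0, 0, 0]
  claw: [0.1, 0.1, 0.1, 0.1, 0.1, 0.1]

```text
clock: 37.25
tcp_pos: [433.2, -101.7, 43.7]
orientation: [1.522, 0.971, -1.522]
ft_force: [0.5, 0.2, -1.9]
opening: 13.7
```

>>> arm_command:
  translation:
    - [0.04, 0, 0]
    - [0, 0, 0]
  twist: [0, 0]
  claw: [0.1, 0.1]

```text
clock: 37.45
tcp_pos: [433.3, -101.7, 42.6]
orientation: [1.522, 0.971, -1.522]
ft_force: [-0.5, -0.1, -0.6]
opening: 13.7
```

>>> arm_command:
  translation:
    - [0.03, 0, 0]
    - [0, 0, 0]
  twist: [0, 0]
  claw: [0.1, 0.1]

```text
clock: 37.65
tcp_pos: [433.4, -102.0, 42.2]
orientation: [1.522, 0.97, -1.522]
ft_force: [-4.0, -2.6, 9.2]
opening: 13.7
```

>>> arm_command:
  translation:
    - [-0.03, 0, 0]
    - [0, 0, 0]
    - [0, 0, 0]
    - [0, 0, 0]
    - [0, 0, 0]
    - [-0.3, 0, 0]
    - [-0.8, 0, 0]
    - [-1, 0, 0]
    - [-1, 0, 0]
    - [-1, 0, 0]
    - [-0.5, 0, 0]
    - [0, 0, 0]
  twist: [0, 0, 0, 0, 0, 0, 0, 0, 0, 0, 0, 0]
  claw: [0.1, 0.2, 0.3, 0.38, 0.38, 0.38, 0.38, 0.38, 0.38, 0.38, 0.38, 0.38]

```text
clock: 38.85
tcp_pos: [434.0, -102.0, 182.9]
orientation: [1.524, 0.967, -1.519]
ft_force: [1.0, 0.9, -1.0]
opening: 35.6
```

>>> arm_command:
  translation:
    - [0, 0.5, 0.5]
    - [0, 0.7, 0.9]
    - [0, 0.7, 0.9]
    - [0, 0.7, 0.9]
    - [0, 0.7, 0.9]
    - [0, 0.7, 0.9]
    - [0, 0.4, 0.5]
    - [0, 0, 0]
    - [0, 0, 0]
  twist: [0, 0, 0, 0, 0, 0, 0, 0, 0]
  claw: [0.38, 0.38, 0.38, 0.38, 0.38, 0.38, 0.38, 0.38, 0.38]

```text
clock: 39.75
tcp_pos: [482.8, -306.5, 179.5]
orientation: [1.523, 0.972, -1.523]
ft_force: [0.5, -0.1, -0.2]
opening: 35.5
```

```bash
python3 - <<'E'
from h import *
i,d=get_image("top");cv2.imwrite("pics/t13.png",i);W=world("top",d)
cv2.imwrite("pics/t13c.png",cv2.resize(i[120:300,290:490],(660,594)))
i,_=get_image("scene");cv2.imwrite("pics/s13.png",i)
go(432.3,-101.8,42.5,-25)
for nm,a,h,L in(('small',245,42,117),('mid',65,53,125),('large',155,65,135)):
    print(nm,*[np.round(x,1) for x in fit(W,d,(471.2,-18.8),a,h,L,3)])
c=np.array([471.2,-18.8])
m=(d>0)&(np.hypot(*(W[...,:2]-c).transpose(2,0,1))<28);p=W[m]
k=np.linalg.lstsq(np.c_[p[:,:2]-c,np.ones(len(p))],p[:,2],rcond=None)[0];print('floor',k[2],np.degrees(k[:2]))
u=np.array([np.cos(np.radians(65)),np.sin(np.radians(65))]);v=np.array([-u[1],u[0]]);P=W[...,:2]-c;s=P@u;t=P@v
for h in(42,53,65):
  for nm,A,B,sg in(('+u',s,t,1),('-u',s,t,-1),('+v',t,s,1),('-v',t,s,-1)):
    k=(d>0)&(abs(sg*A-h+2)<3)&(abs(B)<h-6)&(abs(B)>12)&(W[...,2]>30)
    print(h,nm,k.sum(),np.percentile(W[k][:,2],[25,50,75,90]).round(1))
m=np.zeros(d.shape,bool);m[125:175,180:228]=1;m&=(W[...,2]>170)&(W[...,2]<250);print('bottletop',W[m].mean(0))
E
```

```text
clock 39.85 p [ 483.1 -306.   180.2] th -24.9 tilt [-1.    -0.001 -0.   ] open 36.0 F [-0.3 -0.6  0.2] q [-0.63  0.37  1.49  0.    1.28 -0.19]
D [ -50.8  204.2 -137.7] | units now [ 4.6  -4.4  -5.46] | twist 0.02 | units after turn [ 4.6  -4.41 -5.45]
small [472.6 -18.5] -115.3 [436.5 -93.6] -0.5 114.2 65.4
mid [471.4 -18.3] 65.1 [510.   65.4] 0.1 123.8 62.5
large [470.7 -19.1] 154.7 [376.4  24. ] 1.4 133.7 59.8
floor 9.643628830975885 [ 1.34627688 -1.01315015]
42 +u 21 [45.3 45.7 47.4 50.3]
42 -u 36 [42.9 44.9 48.8 64.2]
42 +v 34 [42.1 44.2 46.6 48. ]
42 -v 42 [37.8 44.4 47.8 48.9]
53 +u 35 [42.4 44.1 46.5 64. ]
53 -u 38 [39.5 41.3 43.8 45.4]
53 +v 44 [39.5 43.9 45.6 47.1]
53 -v 56 [37.3 41.6 44.2 46. ]
65 +u 45 [38.6 39.5 41.3 42.4]
65 -u 56 [37.8 39.8 41.5 43.3]
65 +v 56 [37.4 40.2 43.7 51.1]
65 -v 63 [37.  39.4 41.3 43.1]
bottletop [669.60991827 349.26528118 189.44672254]
```

View pics/t13c.png

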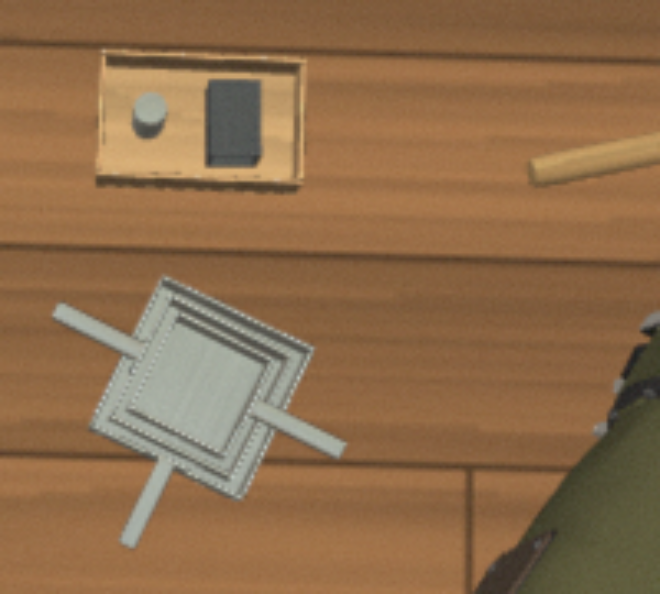

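View pics/s13.png

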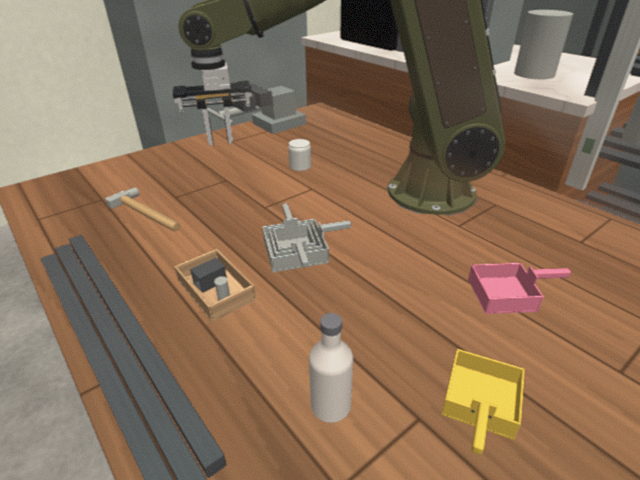

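Nested, but the floor slope reading of 1.3–1.7° over a small patch needs a better look. I'll average several frames.

```bash
python3 - <<'E'
from h import *
D=np.median([get_image("top")[1] for _ in range(8)],0);W=world("top",D);c=np.array([471.7,-18.5])
for r in(15,20,25,28,32):
    m=(np.hypot(*(W[...,:2]-c).transpose(2,0,1))<r)&(W[...,2]<14);p=W[m]
    k=np.linalg.lstsq(np.c_[p[:,:2]-c,np.ones(len(p))],p[:,2],rcond=None)[0];print(r,len(p),'floor',k[2].round(2),np.degrees(k[:2]).round(2))
# handle heights of the three, inner vs outer
for nm,a,h,L in(('small',244.9,44,115),('mid',65.1,55,123),('large',154.9,67,133)):
    u=np.array([np.cos(np.radians(a)),np.sin(np.radians(a))]);v=np.array([-u[1],u[0]]);P=W[...,:2]-(c-[.5,.3]);s=P@u;t=P@v
    k=(s>h+2)&(s<L-3)&(abs(t)<5);f=np.polyfit(s[k],W[k][:,2],1);print(nm,k.sum(),'slope deg',np.degrees(f[0]).round(2),'z at 90',np.polyval(f,90).round(1))
print(state()['clock'])
E
```

```text
15 110 floor 9.73 [-1.16  0.28]
20 187 floor 9.71 [-0.59 -0.04]
25 296 floor 9.72 [-0.34  0.33]
28 373 floor 9.7 [0.06 0.13]
32 481 floor 9.68 [0.15 0.21]
small 157 slope deg -11.27 z at 90 44.6
mid 142 slope deg -3.59 z at 90 45.6
large 113 slope deg -1.45 z at 90 55.3
40.25
```

Averaged, the smallest tray's floor is flat (about 0.2°) at 9.7 mm. Handle tops were at 65.4, 62.5 and 59.8 mm against 66, 63 and 60 expected. The slopes I fitted along the handles came out at 1–11°, but I put that down to edge pixels mixing in the bench. The bottle has not moved. Handing in.

```bash
python3 -c "
import cv2,numpy as np
a=cv2.imread('pics/top0.png').astype(int);b=cv2.imread('pics/t13.png').astype(int)
for n,(x0,y0,x1,y1) in dict(hammer=(445,130,556,180),bottle=(180,125,228,175)).items(): print(n,abs(a-b)[y0:y1,x0:x1].mean())
from rig import *
print(hand_in())"
```

```text
hammer 5.182402402402403
bottle 4.451527777777778
the job is handed in; nothing more can be done
None
```

I put the tube offcut and then the slug in the plywood box, and nested the three trays where the largest stands. I handed the job in at about 40 s; no verdict was reported.

- **Nest:** the middle tray's handle points 90° from the largest tray's, and the smallest tray's handle is on the side opposite the middle's. Each tray was lowered until the wrist force showed contact, then released.
- **Position and flatness:** all three trays are centred within about 2 mm of each other and square within about 1°. The smallest tray's floor is at 9.7 mm (9 expected, and the camera reads 0.2 to 1.5 mm high on the bare bench), level to about 0.2°. The handle tops were at 60, 62.5 and 65.4 mm against 60, 63 and 66 expected.
- **Leftovers and bystanders:** the last pictures show the tube lying and the slug standing in the box. The bottle top measured in the same place as at the start. The hammer and bottle image patches changed by only about 5 of 255 grey levels, which I take as noise.
- **Force:** the highest end-of-call force was about 10 N, when seating the smallest tray.
- **Checks that disagreed:** a single-frame slope fit on the smallest tray's floor gave 1.3°, which averaging did not confirm. Slopes fitted along the three handles came out at 1 to 11°. I put those down to edge pixels picking up the bench below and did not check further.

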